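# Load a test bar five clicks on the bend-test stand and hold it

### The arm

A 6-joint arm with a two-finger parallel gripper is mounted at the origin on the work surface. World frame = base frame: x ahead of the robot, y to its left, z up, the work surface at z = 0. Lengths are in m, angles in degrees, forces in N, time in s.
With the tool pointing down it reaches from about 0.325 to 0.85 m from the base axis. Payload 15.5 kg.
Tool frame: the origin (TCP) lies at the very end of the fingers, on their centre line; the grasp point (between the pads) lies arm.grip_depth behind it (arm.grip_depth is the distance from the TCP to the grasp point, in m); z points along the fingers, y is the direction in which the jaws open and shut (so a half turn about z gives the same grasp; the last joint's range is limited). The gripper opens to 91 mm and grips with 3 to 60 N. Pads are 32 mm wide; open, the fingers measure 118 mm over their backs; the gripper's body (76 mm by 178 mm) begins 60 mm behind the grasp point.
Start: joints at [59.731, 28.281, 77.091, -0, 74.628, -5.472], TCP at [0.262, 0.567, 0.214] pointing down, gripper open.
Joint ranges: [-166.48, 166.48], [-47.26, 123.95], [12.59, 153.08], [-70.14, 250.14], [6.76, 159.57], [-176.63, 176.63]. Speed limits (degrees/s): [108.29, 108.29, 147.25, 172.46, 172.46, 172.46].

### API

Orientations are given as a 3x3 rotation matrix whose columns are the frame's x, y, z axes.
In Python, from rig import arm gives the robot as it stands. Calls block until the motion is done:
- arm.move_to(position, orientation): joint-space move of the TCP to a pose.
- arm.move_l(position, orientation=None, feed=0.15): straight line of the TCP; orientation=None keeps the orientation; feed is the mean speed in m/s.
- arm.move_joints(angles): joint-space move.
- arm.grip(opening): finger opening in m; the grip force is fixed at half the most; returns when the fingers have stopped.
- arm.sleep(seconds).
- arm.solve_ik(position, orientation): joint angles nearest the present ones, or None.
- arm.snapshot(name): name is "side" or "top"; returns the picture (400x640x3 uint8, red, green, blue); there is no depth.
- arm.get_calibration(name): a dict with "intrinsics" (3x3 intrinsics, pixels), "cam_to_world" (4x4, takes a point from camera to world coordinates). Camera axes: x right, y down, z forward; pixel columns grow to the right and rows downward; lengths in m; the calibration is good to about 2 mm. A picture is of the moment at which its call begins. get_calibration takes no time and is no camera call.
A pose or a line that the arm cannot do raises arm.Unreachable and nothing moves.
- arm.sign_off(): hands the job in, once; it reports no verdict.
Readings, each from a call of its own:
- arm.current_t(): time.
- arm.current_joint_positions(): joint angles.
- arm.current_dq(): joint speeds.
- arm.current_tau(): joint torques, N m.
- arm.current_ee_pos(): TCP position.
- arm.current_tool_rot(): TCP orientation.
- arm.current_force(): force on the tool from outside, world axes, zero at the start.
- arm.current_torque(): the same for the moment, N m.
- arm.current_width(): finger opening in m.
Only numpy, scipy, OpenCV 4.12 (cv2) and the standard library are available. Lean on these libraries where they do the work, as an engineer would, in place of code of your own. Each camera call takes 0.05 s, during which the arm holds its last target.

### The job

Take the blue bar from the wooden rack, lay it across the two support rollers of the bend-test stand, centred under the loading nose and square to the rollers, and let go of it. Then bring the stand's lever down exactly five clicks from its rest, and never on to a sixth, so that the nose loads the bar; the lever springs back up if it is let go, so finish while still holding it at the fifth click. Leave the other bars in the rack and everything else on the bench where it is.

Things in the scene. Friction and masses are not known exactly. Their poses are not given: they have to be found in the camera images.
- bar_center (a point): Centre of the blue acrylic bar, 260 x 15 x 10 mm, 46 g nominal, half-way up it. y along its length, z up through the thickness. At the start 35 mm above the bench on the rack, its y within about 0.25 rad of world y. Held by one end, 105 mm from the centre, it can be carried level and slid in under the nose.
- rack: Fixed wooden rack, 215 x 150 mm; origin under its centre. Three bars lie along its y, 67 mm apart in its x, on two rails (tops 30 mm up, 36 mm between the bars) at y = -60 and +60 mm, 16 mm wide. Which bar lies where changes. Beyond 76 mm from the middle the bar ends are free, with nothing below them but the bench.
- seat (a point): Place for the bar on the stand: midway between the two roller tops, 80 mm above the bench, straight below the nose. x level, from the stand's open front (robot's side) back to its column, y from roller to roller, z up. The bar lies along y, its centre 5 mm above this point. Rollers: fixed, 10 mm diameter, 40 mm long along x, at y = -70 and +70 mm, on posts 14 mm wide.
- stand: Fixed bend-test stand, axes as seat, origin on the bench under it. Base 22 mm thick, y -100 to 100, x -95 to 155 mm. Dial gauge 60 mm wide, 30 mm deep, 125 to 185 mm above the bench, over the seat; head 50 mm wide, x from -25 mm back to the column, 205 to 280 mm up; ram to 345 mm. Slide the bar in from the front. The +y side is clear; wheel, pawl and lever are at -y.
- nose: Steel loading nose: a level roller 10 mm diameter, 36 mm long along x, on a sprung plunger (1.5 N per mm). Origin at the middle of its underside; at rest 104 mm above the bench, so 14 mm over the top of a seated bar. It comes down 4.2 mm per click, touches the bar between the third and fourth click and presses it with about 11 N at the fifth.
- lever (a joint): Lever angle, rad: 0 at rest against the upper stop, growing as the knob comes down. A click each 0.209 rad (12 degrees): the pawl drops into notches at 0.209, 0.419, 0.628, 0.838, 1.047 (fifth), 1.257, 1.466 (lower stop). Moving the knob takes 1 to 9 N, some 4 N more just past each notch. The pawl does not lock: a spring lifts the lever to 0 if let go. The crest before the sixth is at 1.152.
- lever_knob (a point): Centre of the lever's black ball knob, 32 mm diameter, on a 12 mm rod. At rest about 329 mm above the bench, towards the robot from lever_axis and 28 degrees above level. It swings down on a circle of 185 mm about lever_axis in the x-z plane of seat, to about 145 mm above the bench at the fifth click. It can be pinched from above across that plane and led along the circle.
- lever_axis (a point): Point on the lever's level pivot axis, in the plane of the knob, 242 mm above the bench. The axis runs along y of seat, and this point's x, y, z are as there.
- bar_wood: Wooden bar of the same size (260 x 15 x 10 mm) in the rack; origin under its centre. To be left alone.
- bar_brass: Brass bar of the same size (260 x 15 x 10 mm) in the rack; origin under its centre. To be left alone.
- beaker: Glass beaker 68 mm wide, 90 mm high, with a glass rod (to 140 mm) standing in it; origin under its centre. To be left alone.
- notebook: Orange notebook 154 x 110 x 14 mm lying flat; origin under its centre. To be left alone.
- caliper: Steel sliding caliper 200 mm long lying flat; origin under its beam's middle. To be left alone.
- calculator: Dark pocket calculator 145 x 75 x 15 mm; origin under its centre. To be left alone.
- wash_bottle: White bottle with red cap, 68 mm wide, 160 mm high; origin under its centre. To be left alone.

How it is judged (in metres and radians):
On the way, in this order (a step that is already met when the one before it is completed fails the run):
1. the blue bar lies on both rollers, centred under the nose and square, let go of, while the lever is still at rest (x of bar_center in the frame of seat between -0.01 and 0.01 m and y of bar_center in the frame of seat between -0.015 and 0.015 m and z of bar_center in the frame of seat between 0.002 and 0.0075 m and angle between the y axis of bar_center and the y axis of seat, either way round below 0.12 rad and angle between the z axis of bar_center and the z axis of seat, either way round below 0.05 rad and contact force between the fingers and bar_blue below 0.1 N and value of joint lever below 0.1 rad and linear speed of bar_blue below 0.02 m/s), for 0.3 s.
2. the lever has been brought down past the third click (value of joint lever above 0.65 rad).
At the end, for the whole second after the job is handed in: Blue bar on both rollers, within 10 mm across and 15 mm along of centred, 0.12 rad of square, free of the fingers, pressed over 4 N by the nose; lever held still by the fingers within 0.08 rad of the fifth click (1.047 rad); other bars and things within 30 mm of their starts (x of bar_center in the frame of seat between -0.01 and 0.01 m and y of bar_center in the frame of seat between -0.015 and 0.015 m and z of bar_center in the frame of seat between 0.002 and 0.0075 m and angle between the y axis of bar_center and the y axis of seat, either way round below 0.12 rad and angle between the z axis of bar_center and the z axis of seat, either way round below 0.05 rad and value of joint lever between 0.967198 and 1.1272 rad and velocity of joint lever between -0.1 and 0.1 rad/s and contact force between the fingers and lever above 0.5 N and contact force between nose and bar_blue above 4 N and contact force between the fingers and bar_blue below 0.1 N and distance of each of bar_wood, bar_brass, beaker, notebook, caliper, calculator, wash_bottle from where it was at the start of the episode below 0.03 m); the arm keeps its last pose, push and grip.
It fails at once if the lever went on over the crest towards the sixth click (value of joint lever above 1.17 rad).
It fails at once if another bar was moved from its place in the rack (distance of any of bar_wood, bar_brass from where it was at the start of the episode above 0.03 m).
It fails at once if something else on the bench was moved (distance of any of beaker, notebook, caliper, calculator, wash_bottle from where it was at the start of the episode above 0.03 m).
It also fails if it takes over 72 s, if anything falls off the work surface, if the arm or the gripper's body presses on something with over 40 N, if the wrist force passes 120 N, or if a joint passes its speed limit or range.

## Working session

There is one attempt and no reset: what is moved stays moved. The work goes in short steps, each a Python script; the robot and the scene stay as the last script left them, time stands still between calls to the robot, and variables do not carry over. Pictures are saved under pics/ and viewed, and the job is handed in when it is done.

```bash
ls; mkdir -p pics; python3 - <<'E'
from rig import arm
import cv2
for n in("side","top"):
    im=arm.snapshot(n); cv2.imwrite(f"pics/{n}0.png",im[:,:,::-1])
    c=arm.get_calibration(n); print(n,c["intrinsics"],c["cam_to_world"])
print(arm.grip_depth,arm.current_tool_rot(),arm.current_t())
E
```

```text
pics
side [[491.10339233   0.         325.97870148]
 [  0.         491.10339233 199.19647281]
 [  0.           0.           1.        ]] [[ 0.97033517 -0.12972625  0.20401167  0.25383272]
 [-0.24131502 -0.57108283  0.78462186 -1.1002849 ]
 [ 0.01472151 -0.81057726 -0.58544665  1.03285817]
 [ 0.          0.          0.          1.        ]]
top [[410.61587451   0.         325.79894595]
 [  0.         410.61587451 195.14314494]
 [  0.           0.           1.        ]] [[-0.0175589  -0.98912999  0.1459916   0.37280734]
 [-0.99971818  0.01503537 -0.01837106  0.01353624]
 [ 0.01597633 -0.14627303 -0.98911524  1.35907578]
 [ 0.          0.          0.          1.        ]]
0.0188 [[-9.07807958e-01  4.19385773e-01 -5.33068732e-04]
 [ 4.19386099e-01  9.07807509e-01 -9.09443573e-04]
 [ 1.02516102e-04 -1.04916173e-03 -9.99999444e-01]] 0.1
```

View pics/side0.png

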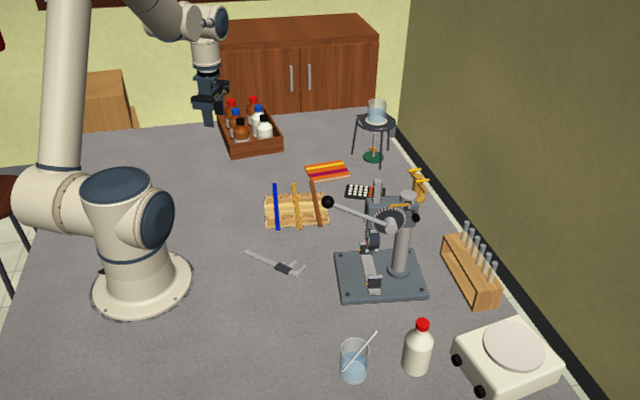

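View pics/top0.png

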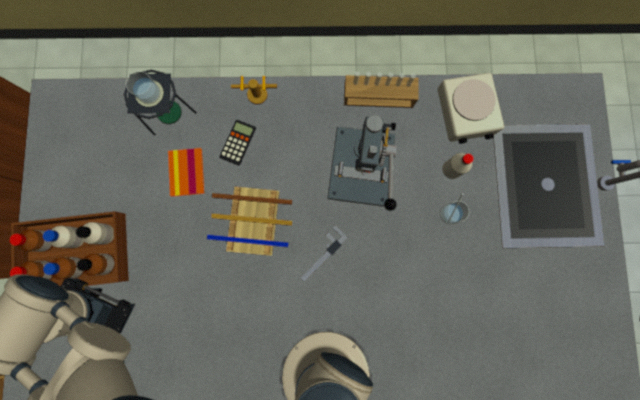

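The top view has the blue bar nearest the robot, from about (208,237) to (287,244). The stand is around (365,165) with the lever knob at (390,204). I'll enlarge both areas.

```bash
python3 - <<'E'
import cv2
t=cv2.imread("pics/top0.png");s=cv2.imread("pics/side0.png")
def crop(im,x,y,w,h,k,n): cv2.imwrite(n,cv2.resize(im[y:y+h,x:x+w],None,fx=k,fy=k,interpolation=cv2.INTER_CUBIC))
crop(t,200,180,100,75,8,"pics/c1.png")
crop(t,320,110,100,75+25,6,"pics/c2.png")
crop(s,320,170,120,140,4.2,"pics/c3.png")
crop(s,255,170,80,70,8,"pics/c4.png")
E
```

```text
(no output)
```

View pics/c1.png

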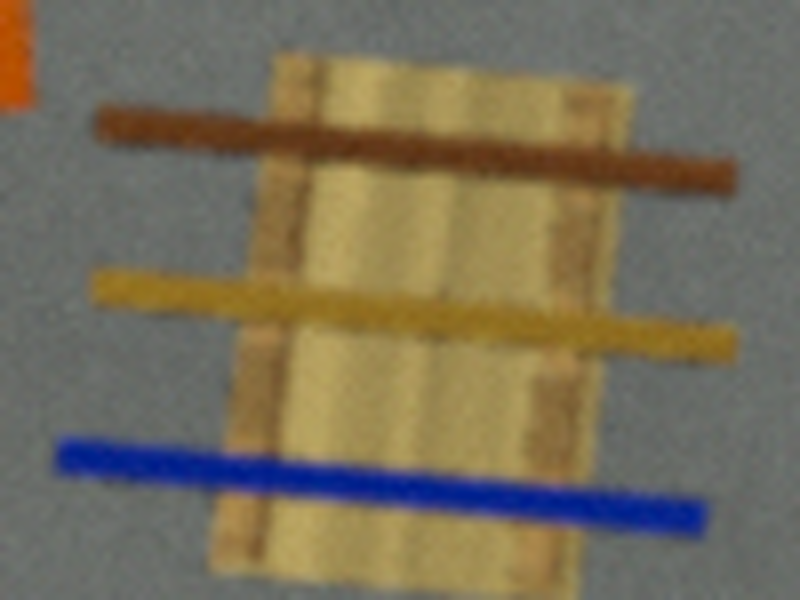

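View pics/c2.png

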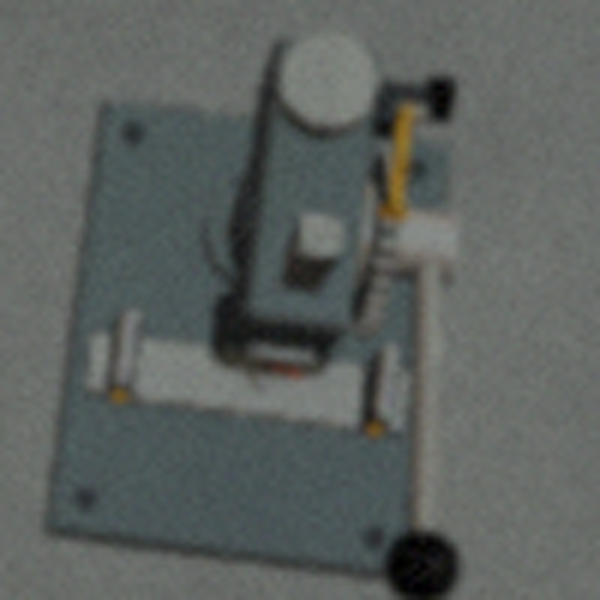

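View pics/c3.png

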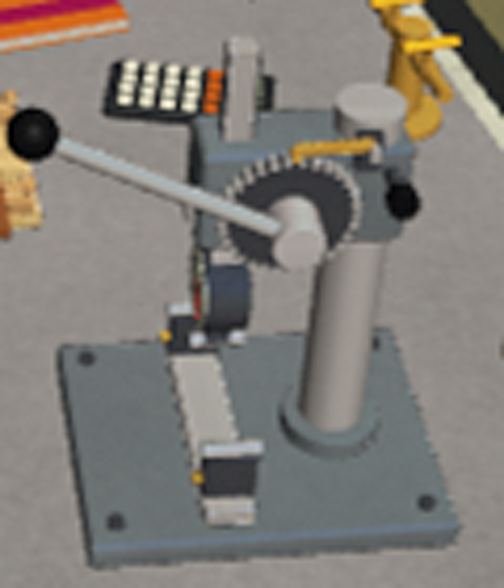

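View pics/c4.png

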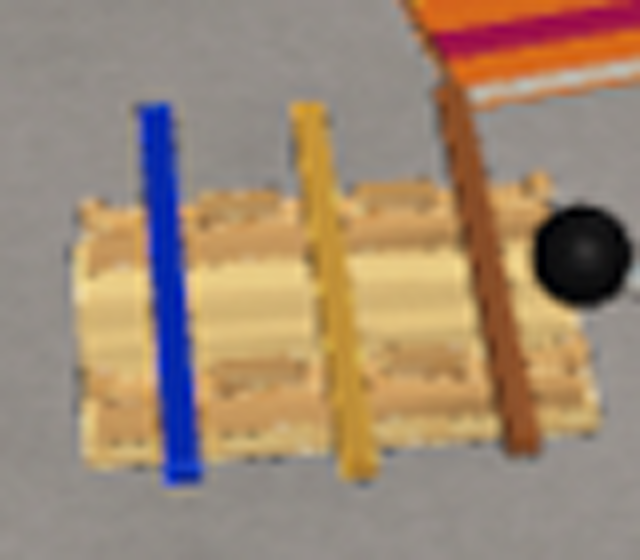

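```bash
cat > h.py <<'E'
import numpy as np
from rig import arm
import cv2
from scipy.optimize import least_squares
C={n:arm.get_calibration(n) for n in("side","top")}
def proj(n,P):
    T=np.linalg.inv(C[n]["cam_to_world"]);p=T[:3,:3]@np.asarray(P)+T[:3,3];q=C[n]["intrinsics"]@p
    return q[:2]/q[2]
def onz(n,uv,z):
    T=C[n]["cam_to_world"];d=T[:3,:3]@np.linalg.solve(C[n]["intrinsics"],[uv[0],uv[1],1.]);o=T[:3,3]
    return o+d*(z-o[2])/d[2]
def tri(d):
    return least_squares(lambda P:np.concatenate([proj(n,P)-d[n] for n in d]),[.5,0,.2])
def cr(x0,y0,k,u,v): return np.array([x0+(u+.5)/k-.5,y0+(v+.5)/k-.5])
def snap(n,f,x=0,y=0,w=640,h=400,k=1):
    im=arm.snapshot(n)[:,:,::-1]; cv2.imwrite(f"pics/{f}",cv2.resize(im[y:y+h,x:x+w],None,fx=k,fy=k,interpolation=cv2.INTER_CUBIC)); return im
def bluebar(im):
    hsv=cv2.cvtColor(np.ascontiguousarray(im),cv2.COLOR_BGR2HSV)
    return cv2.inRange(hsv,(112,150,60),(128,255,255))
E
python3 - <<'E'
from h import *
t=lambda u,v:cr(320,110,6,u,v); s=lambda u,v:cr(320,170,4.2,u,v)
b=lambda u,v:cr(200,180,8,u,v); sb=lambda u,v:cr(255,170,8,u,v)
# bar ends (top face centre of end edges)
A=onz("top",b(55,457),.040);B=onz("top",b(707,518),.040)
print("top",A,B,(A+B)/2,np.linalg.norm(A-B),"dirdeg",np.degrees(np.arctan2(*(A-B)[:2])))
A=onz("side",sb(155,105),.040);B=onz("side",sb(183,470),.040)
print("side",A,B,(A+B)/2,np.linalg.norm(A-B),np.degrees(np.arctan2(*(A-B)[:2])))
pts=[("top",(-.095,.1,.022),t(48,533)),("top",(.155,.1,.022),t(100,103)),("top",(.155,-.1,.022),t(452,143)),
("side",(-.095,.1,.022),s(60,348)),("side",(-.095,-.1,.022),s(95,548)),("side",(.155,-.1,.022),s(458,522)),
("top",(.02,.07,.08),t(136,312)),("top",(-.02,.07,.08),t(121,390)),("top",(.02,-.07,.08),t(390,345)),("top",(-.02,-.07,.08),t(375,422)),
("side",(-.02,-.07,.08),s(203,449)),("side",(.02,-.07,.08),s(263,446))]
def W(p,P): c,s_=np.cos(p[2]),np.sin(p[2]);return [p[0]+c*P[0]-s_*P[1],p[1]+s_*P[0]+c*P[1],P[2]]
f=lambda p,sel=None:np.concatenate([proj(n,W(p,P))-uv for n,P,uv in pts if sel in(None,n)])
for sel in(None,"top","side"):
    r=least_squares(f,[.5,-.1,0],args=(sel,),loss="soft_l1"); print(sel,r.x,np.degrees(r.x[2]))
    print(np.round(f(r.x,sel).reshape(-1,2),1).tolist())
    if sel is None:p0=r.x
K=tri({"top":t(423,565),"side":s(33,135)}); print("knob",K.x,K.fun)
c,s_=np.cos(p0[2]),np.sin(p0[2]);d=K.x[:2]-p0[:2]
print("knob in seat",c*d[0]+s_*d[1],-s_*d[0]+c*d[1])
L=tri({"top":t(428,240),"side":s(300,240)}); print(L.x,L.fun)
E
```

```text
top [0.43953528 0.37157818 0.04      ] [0.41097141 0.11246962 0.04      ] [0.42525334 0.2420239  0.04      ] 0.26067823311279276 dirdeg 6.290827889123407
side [0.44104633 0.37082828 0.04      ] [0.41084217 0.11094997 0.04      ] [0.42594425 0.24088913 0.04      ] 0.26162764998523935 6.629414360637408
None [ 0.63911217 -0.12871979 -0.13498193] -7.733895044391589
[[-0.0, 0.2], [-0.1, -0.9], [0.1, -0.6], [-1.6, -0.7], [-1.3, 0.7], [1.3, 0.4], [-0.8, 0.2], [0.3, -0.6], [0.5, -0.1], [1.8, -0.7], [-0.5, -0.6], [-0.4, -0.9]]
top [ 0.63798237 -0.12785986 -0.14073433] -8.063483228861168
[[-0.4, 0.4], [-0.0, -0.7], [0.1, -0.0], [-1.0, 0.4], [0.0, -0.3], [0.2, 0.4], [1.5, -0.2]]
side [ 0.64087203 -0.12968027 -0.13823694] -7.920393511846124
[[-0.9, -0.6], [-0.7, 0.8], [1.9, 0.7], [0.1, -0.5], [0.2, -0.7]]
knob [ 0.50019447 -0.16813211  0.32902177] [-0.00631935  0.0472167   0.04508105 -0.00739019]
knob in seat -0.13235026255742233 -0.05774830687707379
[ 0.66406096 -0.19227402  0.24031467] [-0.02364861  0.13556762  0.12222481 -0.03100574]
```

Both cameras agree to 1–2 mm and the triangulated knob height of 0.329 m is right. I'll check that the planned poses are reachable, then pick the bar.

```bash
cat >> h.py <<'E'
SEAT=np.array([.6392,-.1287]); YAW=np.radians(-7.9)
def seatpt(x,y,z): c,s=np.cos(YAW),np.sin(YAW); return np.array([SEAT[0]+c*x-s*y,SEAT[1]+s*x+c*y,z])
def Rdown(az): # tool y along azimuth az (rad), z down
    y=np.array([np.cos(az),np.sin(az),0]);z=np.array([0,0,-1.]);return np.column_stack([np.cross(y,z),y,z])
G=arm.grip_depth
BY=np.radians(-6.45); BC=np.array([.4256,.2415])
E
python3 - <<'E'
from h import *
q0=arm.current_joint_positions();print(q0)
g=np.append(BC+.105*np.array([-np.sin(BY),np.cos(BY)]),.035-G)
for off in(0,np.pi):
  for nm,p,a in[("pick",g,BY),("pre",seatpt(-.08,.105,.091-G),YAW),("seat",seatpt(0,.105,.085-G),YAW),("up",seatpt(0,.105,.3),YAW)]:
    print(nm,np.round(p,3),arm.solve_ik(p,Rdown(a+off)))
for off in(-np.pi/2,np.pi/2):
  for z,x in((.329,-.132),(.144,-.126),(.45,-.132)): print("knob",arm.solve_ik(seatpt(x,-.058,z-G),Rdown(YAW+off)))
print(onz("top",(453,215),.0),onz("top",(330,255),0))
E
```

```text
[ 5.97318493e+01  2.83107372e+01  7.71241111e+01  1.18591826e-04
  7.46255505e+01 -5.47234968e+00]
pick [0.437 0.346 0.016] [ 3.21964820e+01  3.81932102e+01  9.72976566e+01 -2.54444375e-14
  4.45091332e+01  3.86464820e+01]
pre [ 0.574 -0.014  0.072] [-7.32056671e+00  3.41847309e+01  9.27988256e+01 -2.54444375e-14
  5.30164435e+01  5.79433286e-01]
seat [ 0.654 -0.025  0.066] [-7.39172557e+00  3.96374731e+01  8.09994316e+01 -2.54444375e-14
  5.93630953e+01  5.08274427e-01]
up [ 0.654 -0.025  0.3  ] [-7.39172557e+00  2.71777321e+01  6.53665202e+01 -2.54444375e-14
  8.74557478e+01  5.08274427e-01]
pick [0.437 0.346 0.016] [ 3.21964820e+01  3.81932102e+01  9.72976566e+01 -2.54444375e-14
  4.45091332e+01 -1.41353518e+02]
pre [ 0.574 -0.014  0.072] None
seat [ 0.654 -0.025  0.066] None
up [ 0.654 -0.025  0.3  ] None
knob [-2.50386146e+01  1.55136564e+01  8.22575120e+01 -2.54444375e-14
  8.22288315e+01  7.28613854e+01]
knob [-2.48476127e+01  2.72722208e+01  9.59410629e+01 -2.54444375e-14
  5.67867163e+01  7.30523873e+01]
knob [-2.50386146e+01  1.22273428e+01  6.87272541e+01 -2.54444375e-14
  9.90454031e+01  7.28613854e+01]
knob [-2.50386146e+01  1.55136564e+01  8.22575120e+01 -2.54444375e-14
  8.22288315e+01 -1.07138615e+02]
knob [-2.48476127e+01  2.72722208e+01  9.59410629e+01 -2.54444375e-14
  5.67867163e+01 -1.06947613e+02]
knob [-2.50386146e+01  1.22273428e+01  6.87272541e+01 -2.54444375e-14
  9.90454031e+01 -1.07138615e+02]
[ 0.49993333 -0.43527237  0.        ] [ 0.37499089 -0.02198859  0.        ]
```

```bash
python3 - <<'E'
from h import *
g=np.append(BC+.105*np.array([-np.sin(BY),np.cos(BY)]),.035-G)
R=Rdown(BY)
arm.grip(.042)
arm.move_to(g+[0,0,.10],R)
arm.move_l(g,feed=.12)
f0=np.array(arm.current_force()); 
w=arm.grip(.010); print("w",arm.current_width(),f0,arm.current_force())
arm.move_l(g+[0,0,.025],feed=.06)
arm.sleep(.2)
print(arm.current_t(),arm.current_ee_pos(),arm.current_force())
snap("side","s1.png",230,130,160,120,5); snap("top","t1.png",190,170,120,90,6)
E
```

```text
w 0.014944439827166612 [ 0.2392941  -0.26939972 -0.37672328] [-0.12428064 -0.35645713  3.42337693]
4.4083 [0.43721814 0.34573996 0.04094438] [-0.10711135  0.28005234 -1.62995137]
```

View pics/s1.png

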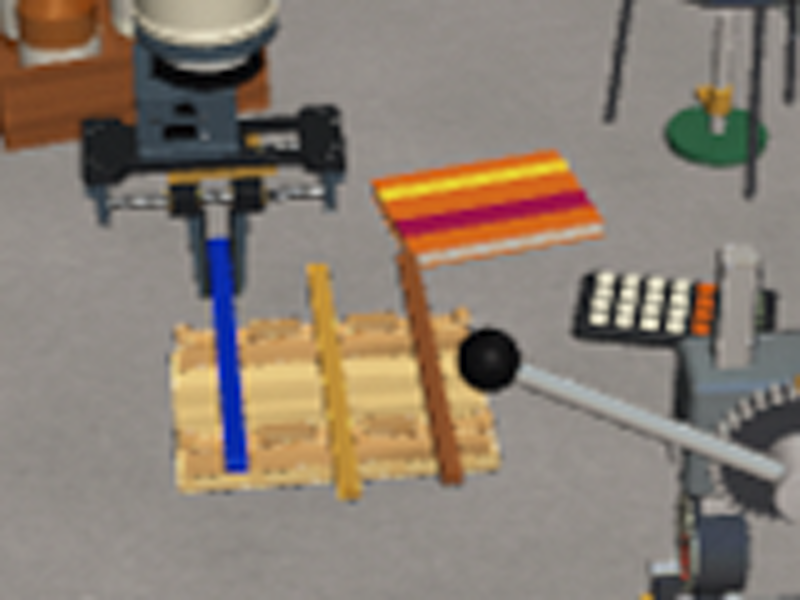

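View pics/t1.png

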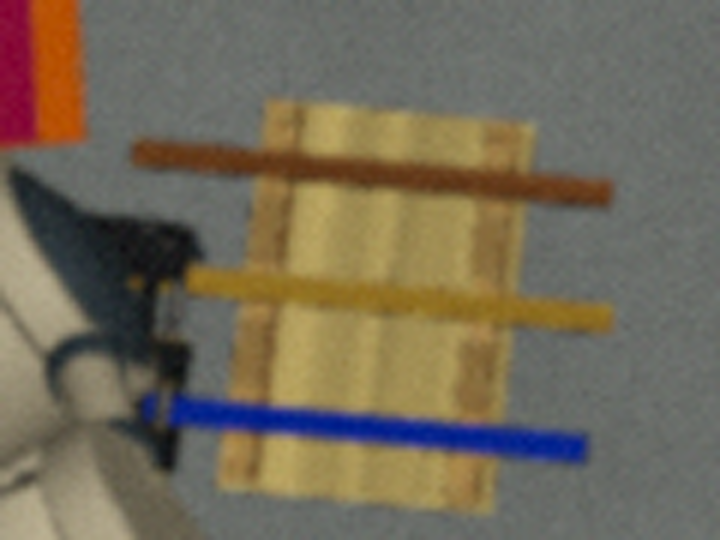

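The bar is held, with its free end at s1 (236,465) and t1 (587,447). I'll check it is level, then carry it to the front of the stand.

```bash
python3 - <<'E'
from h import *
r=tri({"top":cr(190,170,6,587,447),"side":cr(230,130,5,236,462)});print("free end top edge",r.x,r.fun, "level would be z", .065)
g=np.array(arm.current_ee_pos())
arm.move_l(g+[0,0,.07],feed=.15)
R=Rdown(YAW)
arm.move_to(seatpt(-.09,.105,.14-G),R)
arm.move_l(seatpt(-.09,.105,.0925-G),feed=.08)
arm.sleep(.3)
print(arm.current_t(),arm.current_ee_pos())
snap("side","s2.png",320,170,120,140,4.2); snap("top","t2.png",310,110,120,100,6)
E
```

```text
free end top edge [0.41056084 0.1122828  0.06471955] [-0.01349159  0.14029068  0.14219298 -0.0116778 ] level would be z 0.065
7.5833 [ 0.56466035 -0.01236293  0.07403638]
```

View pics/s2.png

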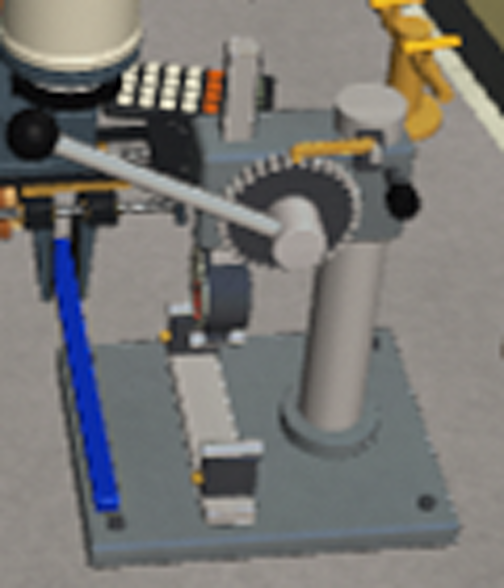

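View pics/t2.png

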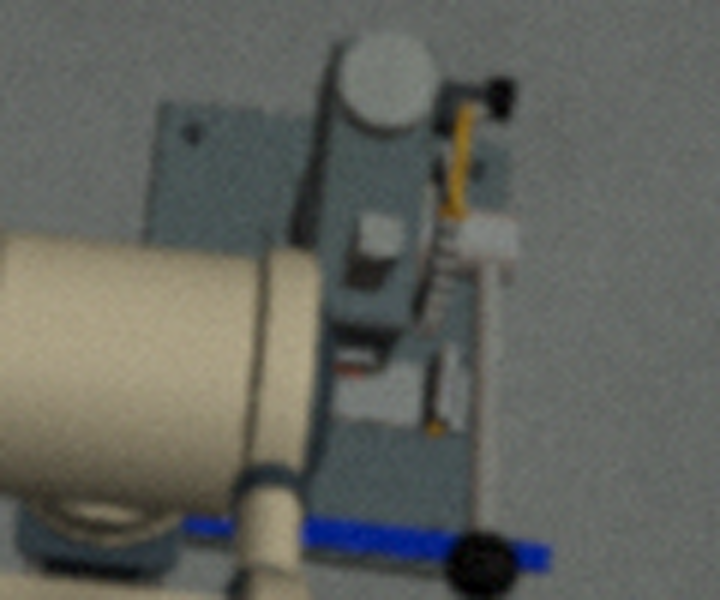

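The bar is level and in front of the rollers. Before sliding it in, I'll check how much room the wrist has beside the head and ram.

```bash
python3 - <<'E'
from h import *
def toseat(P): c,s=np.cos(YAW),np.sin(YAW);d=P[:2]-SEAT;return np.array([c*d[0]+s*d[1],-s*d[0]+c*d[1],P[2]])
for z in(.2,.25,.3,.35): # height of flange bottom over TCP
    print(z,proj("side",[.437,.346,.041+z]))
print("obs",cr(230,130,5,215,75))
for z in(.3,.35,.4,.45,.5): print(z,toseat(onz("top",cr(310,110,6,322,340),z)))
print("ram",toseat(onz("top",cr(310,110,6,380,232),.345)),"ram L",toseat(onz("top",cr(310,110,6,358,232),.345)))
print("bar free end",tri({"top":cr(310,110,6,550,556),"side":cr(320,170,4.2,107,505)}).x, seatpt(-.09,-.13,.0975))
E
```

```text
0.2 [271.05605102 136.79387122]
0.25 [270.28029906 123.26701665]
0.3 [269.47575169 109.23805413]
0.35 [268.64077531  94.67849812]
obs [272.6 144.6]
0.3 [-0.03726015  0.01742272  0.3       ]
0.35 [-0.04888132  0.02152297  0.35      ]
0.4 [-0.06050249  0.02562321  0.4       ]
0.45 [-0.07212365  0.02972346  0.45      ]
0.5 [-0.08374482  0.0338237   0.5       ]
ram [0.00184927 0.00165992 0.345     ] ram L [0.0006878  0.01093488 0.345     ]
bar free end [ 0.5327332  -0.24446739  0.09435809] [ 0.53218636 -0.24509622  0.0975    ]
```

The wrist housing passes above the ram (about 0.37 m against 0.345 m) and 10 mm to its side. I'll slide in by small steps and check the force at each one.

```bash
python3 - <<'E'
from h import *
f0=np.array(arm.current_force())
for x in(-.07,-.05,-.03,-.015,0.):
    arm.move_l(seatpt(x,.105,.0925-G),feed=.06)
    f=np.array(arm.current_force())-f0; print(x,np.round(f,1))
    if np.linalg.norm(f)>8: print("STOP");break
arm.sleep(.3)
print(arm.current_t(),arm.current_ee_pos(),seatpt(0,.105,.0925-G))
snap("side","s3.png",320,170,120,140,4.2); snap("top","t3.png",310,110,120,100,6)
E
```

```text
-0.07 [1.5 0.8 1.1]
-0.05 [ 1.1 -0.5  0.5]
-0.03 [ 2.4 -0.   0.6]
-0.015 [ 1.7 -0.3  0.5]
0.0 [ 1.7 -0.3  0.8]
10.2333 [ 0.65344149 -0.02466836  0.07373921] [ 0.65363168 -0.02469651  0.0737    ]
```

View pics/s3.png

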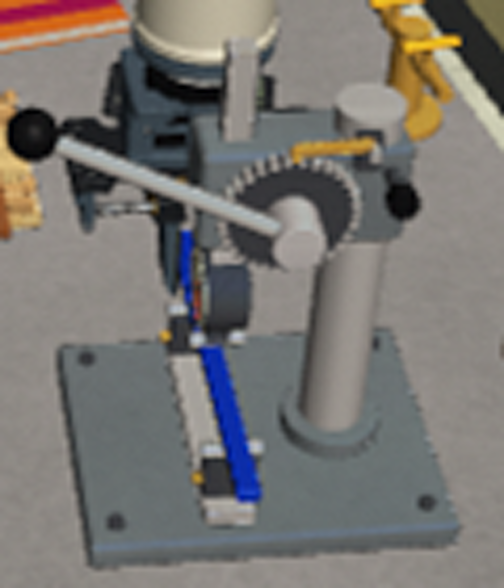

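View pics/t3.png

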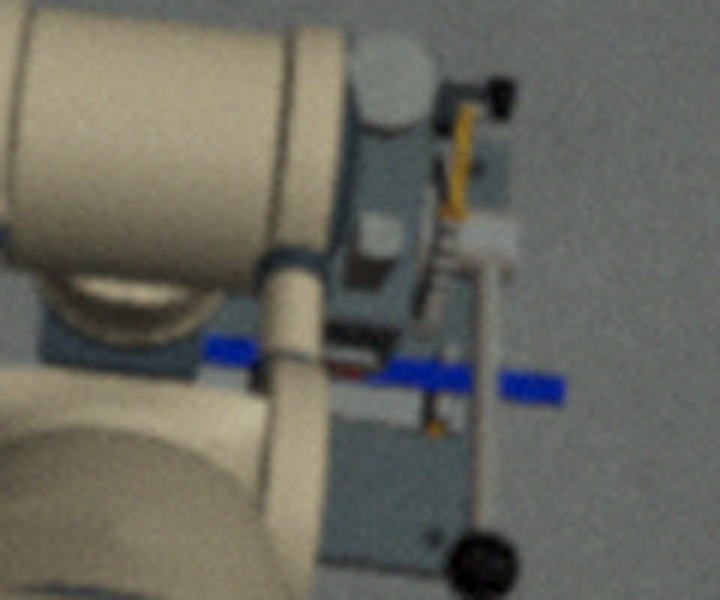

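```bash
python3 - <<'E'
from h import *
def toseat(P): c,s=np.cos(YAW),np.sin(YAW);d=P[:2]-SEAT;return np.round(np.array([c*d[0]+s*d[1],-s*d[0]+c*d[1],P[2]]),4)
e=tri({"top":cr(310,110,6,565,388),"side":cr(320,170,4.2,250,490)});print("free end",toseat(e.x),e.fun)
print("at roller",toseat(onz("top",cr(310,110,6,440,377),.0975)),"bar left seen",toseat(onz("top",cr(310,110,6,230,350),.0975)))
print("roller front/back top",toseat(onz("top",cr(310,110,6,435,420),.08)),toseat(onz("top",cr(310,110,6,448,345),.08)))
print("side: bar cross roller",toseat(onz("side",cr(320,170,4.2,236,450),.0975)),"rollers",toseat(onz("side",cr(320,170,4.2,203,449),.08)),toseat(onz("side",cr(320,170,4.2,263,446),.08)))
E
```

```text
free end [-1.000e-04 -1.282e-01  9.780e-02] [-0.00271238  0.01721443  0.01421311 -0.00307252]
at roller [-0.0022 -0.0627  0.0975] bar left seen [-0.0015  0.0481  0.0975]
roller front/back top [-0.0217 -0.0647  0.08  ] [ 0.0195 -0.0675  0.08  ]
side: bar cross roller [-0.0022 -0.0926  0.0975] rollers [-0.0188 -0.0725  0.08  ] [ 0.0206 -0.0734  0.08  ]
```

The bar is within about 2 mm of centred in x and y, and it is level. Next I lower and release it.

```bash
python3 - <<'E'
from h import *
f0=np.array(arm.current_force())
for z in(.089,.087,.0858,.0852):
    arm.move_l(seatpt(0,.105,z-G),feed=.03); arm.sleep(.1)
    f=np.array(arm.current_force())-f0; print(z,np.round(f,1))
    if f[2]>4: break
arm.grip(.034); arm.sleep(.2)
print(arm.current_width(),arm.current_t())
arm.move_l(seatpt(0,.105,.15-G),feed=.08)
arm.sleep(.2)
snap("side","s4.png",320,170,120,140,4.2)
E
```

```text
0.089 [-0.5 -1.1  0.1]
0.087 [ 0.4  0.3 -0.1]
0.0858 [-0.4 -0.3 -0.7]
0.0852 [-0.2  0.2  0.4]
0.0341034527374674 12.45
```

View pics/s4.png

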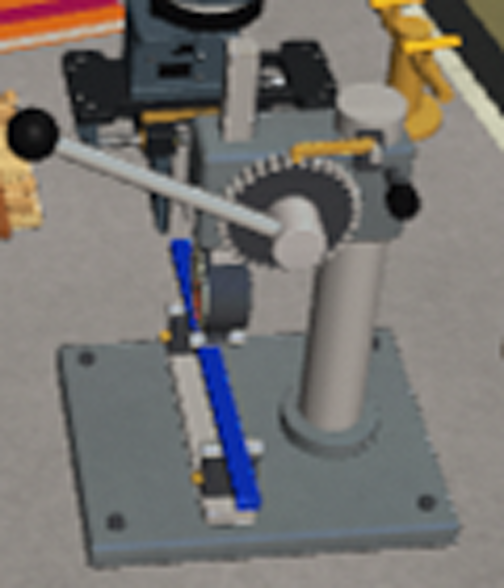

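The bar lies on both rollers, with its ends at s4 (180,243) and (248,500). I'll lift clear, take a top view, and go above the knob.

```bash
python3 - <<'E'
from h import *
arm.move_l(seatpt(0,.105,.39),feed=.2)
q=arm.solve_ik(seatpt(-.132,-.058,.41),Rdown(YAW-np.pi/2)); print(q)
arm.grip(.06)
arm.move_joints(q)
print(arm.current_t(),arm.current_ee_pos())
snap("top","t5.png",310,110,120,100,6); snap("side","s5.png",300,140,150,170,3.5)
E
```

```text
[-2.50386146e+01  1.25631160e+01  7.13462135e+01 -2.54444375e-14
  9.60906705e+01  7.28613854e+01]
16.8833 [ 0.50084383 -0.16780206  0.40996257]
```

View pics/t5.png

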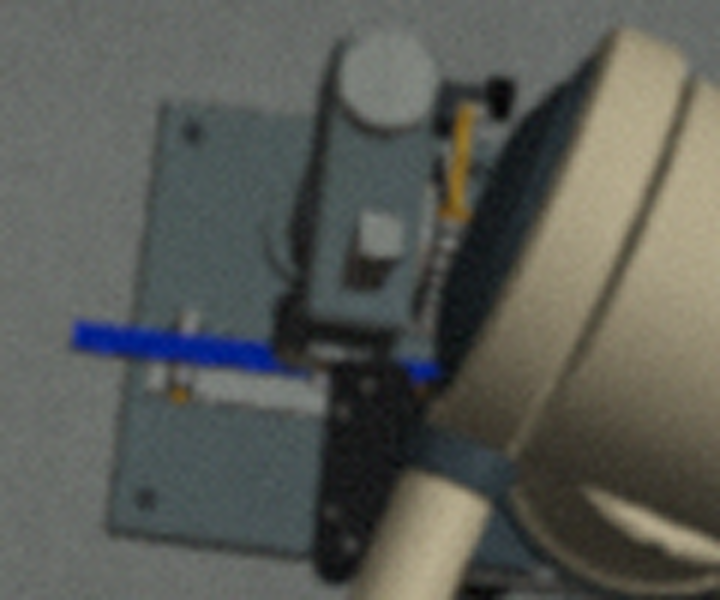

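View pics/s5.png

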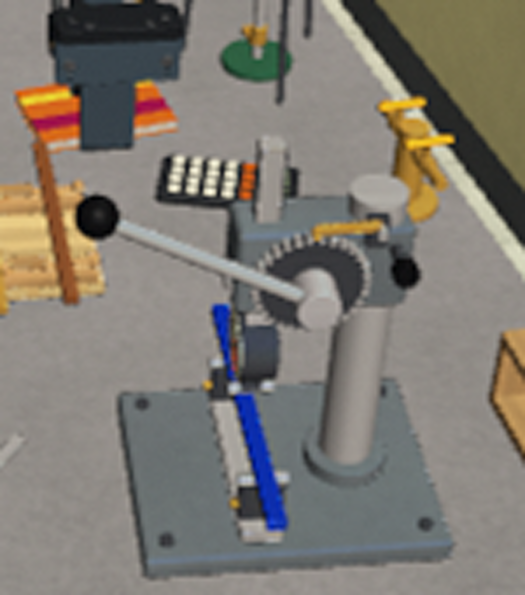

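```bash
python3 - <<'E'
from h import *
def toseat(P): c,s=np.cos(YAW),np.sin(YAW);d=P[:2]-SEAT;return np.round(np.array([c*d[0]+s*d[1],-s*d[0]+c*d[1],P[2]]),4)
print("left end",toseat(onz("top",cr(310,110,6,73,336),.09)),toseat(onz("side",cr(300,140,3.5,221,306),.09)))
print("right end",toseat(onz("side",cr(300,140,3.5,276,520),.09)))
K=np.array([.5002,-.1681,.329])
arm.move_l([K[0],K[1],K[2]-G],feed=.1)
print(arm.current_force())
arm.grip(.02)
arm.sleep(.2)
print(arm.current_width(),arm.current_force(),arm.current_ee_pos(),arm.current_t())
snap("side","s6.png",300,140,150,170,3.5)
E
```

```text
left end [-0.0025  0.1307  0.09  ] [-0.      0.1277  0.09  ]
right end [-0.0011 -0.1275  0.09  ]
[ 0.36641991 -0.23090499  0.02068888]
0.03011900614038427 [0.28769449 4.58554724 1.82826892] [ 0.5002747  -0.16757191  0.31029537] 18.9
```

View pics/s6.png

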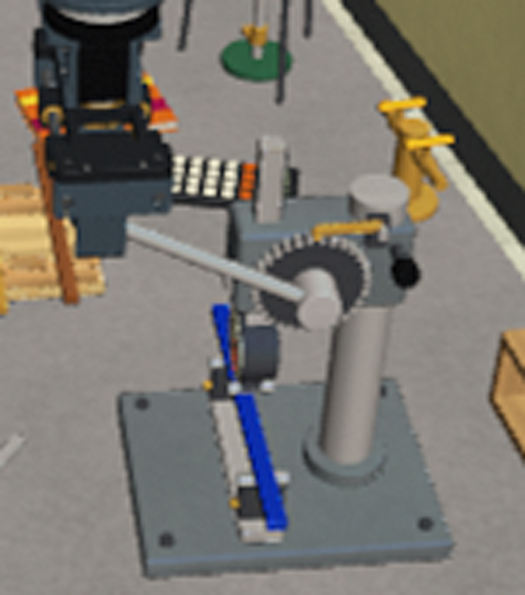

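```bash
cat >> h.py <<'E'
P0=np.array([.5002,-.1681,.329-G])
def lev(a):
    b=np.radians(28);a=np.radians(a);dx=.185*(np.cos(b)-np.cos(b-a));dz=.185*(np.sin(b-a)-np.sin(b))
    return P0+[np.cos(YAW)*dx,np.sin(YAW)*dx,dz]
E
python3 - <<'E'
from h import *
for a in range(4,41,4):
    arm.move_l(lev(a),feed=.06); f=np.array(arm.current_force()); print(a,np.round(f,1),np.round(arm.current_ee_pos()-lev(a),4))
    if np.linalg.norm(f)>45: break
print(arm.current_t(),arm.current_width())
snap("side","s7.png",300,140,150,170,3.5)
E
```

```text
4 [1.1 6.  3.9] [0.0001 0.0006 0.0001]
8 [1.7 6.3 3. ] [ 0.0002  0.0006 -0.    ]
12 [1.4 7.2 2.6] [0.0003 0.0006 0.0001]
16 [2.9 8.3 4.1] [0.0004 0.0006 0.0001]
20 [1.8 7.  3.6] [0.0003 0.0007 0.    ]
24 [2.9 6.7 2.4] [ 0.0003  0.0007 -0.    ]
28 [2.1 7.3 3.5] [0.0003 0.0007 0.    ]
32 [2.1 7.4 2.1] [ 0.0003  0.0007 -0.    ]
36 [2.1 7.7 1.6] [ 0.0002  0.0007 -0.0001]
40 [0.6 8.5 4.4] [ 0.0002  0.0007 -0.0001]
22.6167 0.030354981818237533
```

View pics/s7.png

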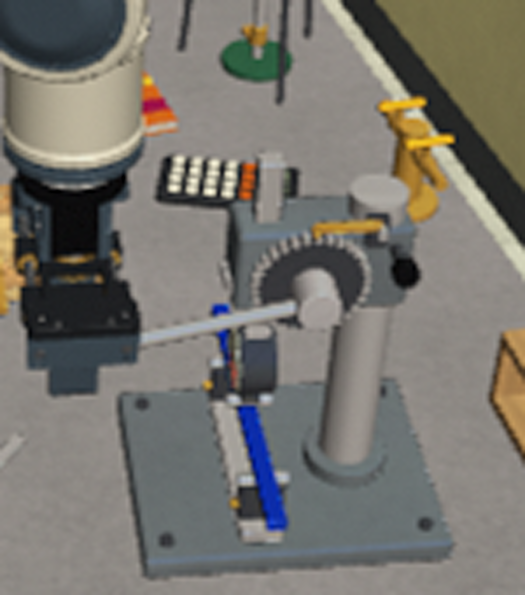

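The lever is following the grip, the rod is at about the 40° position, and the bar hasn't moved. I'll continue to 60°.

```bash
python3 - <<'E'
from h import *
for a in (44,48,52,55,58,60):
    arm.move_l(lev(a),feed=.05); f=np.array(arm.current_force()); print(a,np.round(f,1),np.round(arm.current_ee_pos()-lev(a),4))
arm.sleep(.5)
print(arm.current_t(),arm.current_width(),arm.current_ee_pos(),arm.current_force())
snap("side","s8.png",300,140,150,170,3.5);snap("top","t8.png",310,110,120,100,6)
snap("top","t8f.png");snap("side","s8f.png")
E
```

```text
44 [0.1 7.2 3.7] [ 0.0001  0.0006 -0.    ]
48 [0.8 7.6 2.5] [ 0.0001  0.0006 -0.0001]
52 [-0.8  7.6  5. ] [-0.      0.0006 -0.0001]
55 [-0.6  6.5  4.1] [-0.0001  0.0006 -0.0001]
58 [-1.1  6.8  3.7] [-0.0001  0.0006 -0.0001]
60 [-1.5  6.   3. ] [-0.0002  0.0005 -0.0002]
25.35 0.030479187339231068 [ 0.50634675 -0.16844534  0.12531376] [-0.46810035  6.42763632  3.35769999]
```

View pics/s8.png

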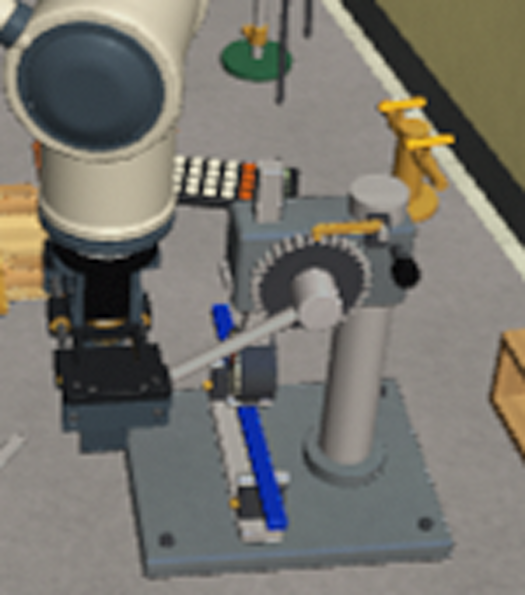

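View pics/t8.png

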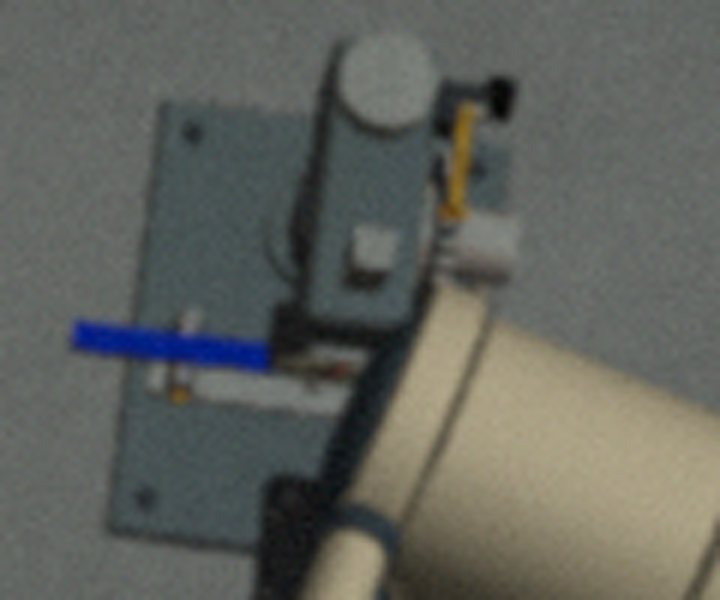

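View pics/t8f.png

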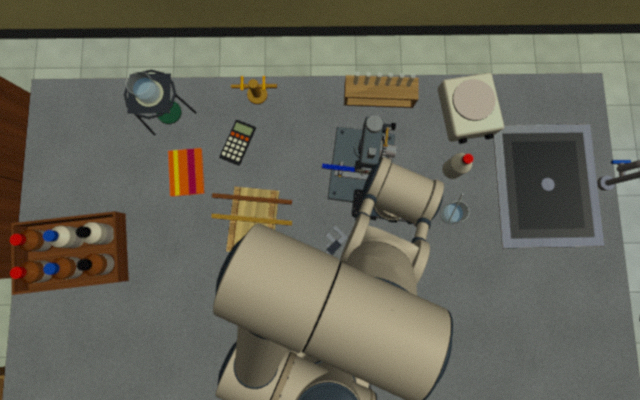

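```bash
python3 - <<'E'
from h import *
y=-.058;u=lambda P:(proj("side",P)-[300,140]+.5)*3.5-.5
for a in(48,56,60,64,72):
    b=np.radians(28-a);f=lambda r:u(seatpt(.031-r*np.cos(b),y,.242+r*np.sin(b)))
    p,q=f(.03),f(.15); print(a,np.round(p),np.round(q),"slope",(q-p)[1]/(q-p)[0], "at u=185: v",p[1]+(185-p[0])*(q-p)[1]/(q-p)[0],"u=260",p[1]+(260-p[0])*(q-p)[1]/(q-p)[0])
E
python3 -c "
import cv2;i=cv2.imread('pics/s8f.png')[225:255,340:395];cv2.imwrite('pics/s8r.png',cv2.resize(i,None,fx=14,fy=14,interpolation=2))"
```

```text
48 [278. 315.] [124. 366.] slope -0.33350165262787174 at u=185: v 345.8692089103135 u=260 320.8565849632231
56 [280. 319.] [135. 385.] slope -0.4553076792837794 at u=185: v 361.94056791204684 u=260 327.79249196576336
60 [281. 321.] [141. 393.] slope -0.5214064512737303 at u=185: v 370.6617874065892 u=260 331.55630356105945
64 [282. 322.] [149. 401.] slope -0.59232172816801 at u=185: v 380.01850730760765 u=260 335.5943776950069
72 [286. 325.] [166. 416.] slope -0.7542730748330648 at u=185: v 401.3867294270346 u=260 344.81624881455474
```

View pics/s8r.png

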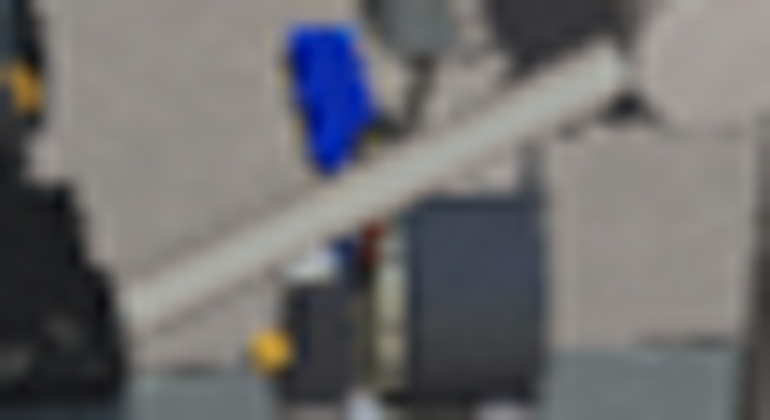

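The rod's slope of -0.51 matches a lever angle of 59.5° against a target of 60°, and the arm is steady. I'm handing in.

```bash
python3 -c "
from rig import arm
print(arm.current_t());arm.sign_off()"
```

```text
25.55
the job is handed in; nothing more can be done
```

I laid the blue bar on the two rollers, let go of it, and brought the lever down to the fifth click. I handed in at 25.55 s with the knob still gripped. There was no verdict, so what follows is from my own checks.

- **Bar:** after release and before the lever moved, both cameras put it within about 3 mm of centred, square to the rollers and lying on both. It looked unmoved in the last pictures.
- **Lever:** the gripper position gives 60°, and the rod's slope in the side picture gives about 59.5°, against a target of 60°. The commanded path stopped at 60°, short of the sixth click.
- **Other items:** those I could see in the last top view looked unmoved, but the arm hid part of the caliper and the rack.
- **Not measured:** I had no reading of the nose force on the bar. I rely on the lever angle and the ram having come down.
- **Side force:** there was a steady sideways force of about 6 N on the gripper, probably from pinching the knob slightly off centre. It stayed between about 4.5 and 8.5 N and did not affect the motion.

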